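# Load the drawer steamer

## Robot

A 7-joint arm with a two-finger parallel gripper is mounted at the origin on the work surface. World frame = base frame: x ahead of the robot, y to its left, z up, the work surface at z = 0. Lengths are in m, angles in rad, forces in N, time in s.
With the tool pointing down it reaches from about 0.4 to 0.9 m from the base axis. Payload 5.6 kg.
Tool frame: the origin (TCP) lies between the finger pads; the fingertips stand 22 mm ahead of it and the grasp point (between the pads) lies 3 mm ahead of it; z points along the fingers, y is the line along which they close (so a half turn about z gives the same grasp; the last joint's range is limited). The gripper opens to 92 mm and grips with 3 to 60 N. Pads are 20 mm wide; open, the fingers measure 128 mm over their backs; the gripper's body (75 mm by 189 mm) begins 69 mm behind the grasp point.
Start: joints at [-1.202, 0.468, -0.012, 1.603, 0.006, 1.071, -0.056], TCP at [0.26, 0.596, 0.237] pointing down, gripper open.
Joint ranges: [-2.53, 2.53], [-0.31, 2.02], [-1.57, 1.55], [0.28, 2.44], [-1.29, 4.43], [0.15, 1.84], [-2.92, 2.92]. Speed limits (rad/s): [2.57, 2.57, 3.14, 3.14, 3.14, 3.14, 3.14].

## Interface

Orientations are given as a unit quaternion [w, x, y, z].
In Python, from rig import ctrl gives the robot as it stands. The module is installed in compiled form; this text tells all that it offers.
- The arm moves only by the tool servo_tool, never from a script. Its argument "moves" is a list of rows, each a list of 5 numbers: the shift along the tool's x, y, z in m, then the turn about the tool's z in degrees, then the finger opening in m, from 0 to 0.0919. In form: [[dx, dy, dz, twist, grip], ...]. A call has exactly 10 rows; each row is the pose to reach, as a shift and turn from the pose commanded when the call began, along the tool's axes at that moment; what a row does not reach only later rows make up. A row lasts 1/12 s, in which the tool goes at most 41.7 mm and 7.16 degrees, less where a joint would pass 70% of its speed; a pose out of reach is approached as far as the arm can. A call with a gripper value outside its range is refused whole. The fingers move at their own pace and stop on an object; "squeeze" is the grip in N (left out, the last holds). Time passes only in rows, so rows that repeat a pose let the fingers close, or fill a call up. It gives the time, the measured TCP pose, the force, the opening and the grip force at its end, in the units of the state.
- ctrl.get_obs(): the state, without advancing time (a new reading comes with each control period).
- ctrl.camera(name): name is "scene" or "side" or "wrist"; returns the picture (480x640x3 uint8, red, green, blue); there is no depth.
- ctrl.calibration(name): a dict with "vfov" (degrees; the focal length in pixels is half the picture's height over the tangent of half this angle, whatever the lens; pixels are square), "cx", "cy" (the principal point, pixels), "k1" (the pictures are not rectified: a ray, as slopes to the right and down, at radius r is drawn at 1 + k1 r^2 times it, then the intrinsics apply), "eye" and "rotation" of the camera in the world; the wrist camera has in their place "T_tool_cam" (4x4, takes a point from camera to tool coordinates, whose origin is the TCP and whose axes are the flange's). Camera axes: x right, y down, z forward; pixel columns grow to the right and rows downward; lengths in m; the calibration is good to about 2 mm. A picture is of the moment at which its call begins: read the wrist's pose just before it. calibration takes no time and is no camera call.
- ctrl.hand_in(): hands the job in; it is judged then, once.
The state is a dict: "clock": time; "qpos": joint angles; "qd": joint speeds; "effort": joint torques, N m; "tcp_pos": TCP position; "eef_rot": TCP orientation; "contact_force": force on the tool from outside, world axes, zero at the start; "ft_torque": the same for the moment, N m; "width": opening from 0.0 (shut) to 1.0 (fully open); "grasp_force": force on a finger pad.
Only numpy, scipy, OpenCV 4.12 (cv2) and the standard library are available. Lean on these libraries where they do the work, as an engineer would, in place of code of your own. Each camera call takes 0.05 s, during which the arm holds its last target. There are 200 camera calls.

## Task

Pick up the steel steamer basket by its blue handle, keeping it level so that the white ramekin stays standing in it, and set it down flat (do not drop it) on the bed of the steamer's open drawer. Then push the drawer fully shut, and after that swing the red-handled latch on top of the steamer all the way round to lock it. Leave the other things on the bench where they are.

Things in the scene. Friction and masses are not known exactly. Their poses are not given: they have to be found in the camera images.
- basket: Loose round steel steamer basket, about 0.4 kg, 152 mm across the rim, 136 mm across the foot, 50 mm high, with a stiff fixed bail arching over it in its own y-z plane. On top of the bail a straight blue sleeve, 18 mm thick, 66 mm long along the basket's y, its centre on the basket's axis 115 mm above the foot. Origin: centre of the foot's underside, z up.
- ramekin: Loose white ceramic ramekin, 68 mm across, 40 mm high, about 0.14 kg, standing near the middle of the basket's 4 mm thick floor, under the bail. Origin: centre of its underside, z up.
- drawer_bed (a point): Centre of the drawer's flat bed, 32 mm above the bench, moving with the drawer; x points the way the drawer closes, z up. Bed 178 mm square inside; 30 mm high walls at the sides and inner end, front panel 146 mm above the bed. The steamer is a fixed aluminium box, 360 deep, 300 wide, 200 high, its drawer facing the robot's right; 14 mm to spare above the basket inside.
- drawer_bar (a point): Centre of the drawer's black horizontal handle bar, 16 mm thick, 140 mm long across the drawer (along this point's y), 100 mm above the bench, 60 mm in front of the drawer's front panel on two stays 110 mm apart; moves with the drawer. Axes as drawer_bed: pushing along +x closes the drawer. A red keeper, 20 mm wide, stands up from the middle of the front panel to 226 mm above the bench.
- drawer (a joint): How far the drawer is open, m: 0 fully shut, 0.23 fully out. Light friction; stays where it is left.
- latch (a joint): Angle of the latch on top of the steamer, rad: 0 fully open (its bar lies along the front edge), 1.57 at its stop, locked (its claw lies in front of the drawer's red keeper). It grows clockwise as seen from above, and stays where it is left (about 1.5 N at the grip).
- latch_grip (a point): Point on the axis of the latch's upright round red handle, 26 mm thick and 58 mm tall (from 222 to 280 mm above the bench); this point is 255 mm above the bench, 90 mm from the hinge axis. Moves with the latch.
- latch_hinge (a point): Point on the latch's upright hinge axis, level with latch_grip.
- tub: Bystander: loose clear plastic food tub, 135 x 100 x 65 mm. Origin: centre of its underside.
- cup: Bystander: loose steel mug, 76 mm across, 80 mm high. Origin: centre of its underside.
- jar: Bystander: loose amber jar with a red cap, 66 mm across, 100 mm high. Origin: centre of its underside.
- spatula: Bystander: loose spatula, 170 mm long, lying flat. Origin: middle of its underside.
Things that resemble listed ones, but are neither listed nor needed, are in the scene too. What is shaped like the basket but orange is not meant. Several things look just like the ramekin: the one meant starts farthest to the robot's left.

How it is judged:
By the outcome, as a careful person would: the job done as asked, in the order asked, and still so for the second after the job is handed in, with the robot touching nothing.
It also fails if it takes over 72 s, if anything falls off the work surface, if the arm or the gripper's body presses on something with over 40 N, if the wrist force passes 120 N, or if a joint passes its speed limit or range.

## Working session

There is one attempt and no reset: what is moved stays moved. The work goes in short steps, Python scripts to look and compute and a tool call to move; the robot and the scene stay as the last step left them, time stands still between calls to the robot, and variables do not carry over. Pictures are saved under pics/ and viewed, at most 10 in all, crops included, and the job is handed in when it is done.

Besides the shell and the picture viewer there is one more tool, called after "Call:" as name([rows], argument=value, ...), one row to a line, values as JSON. servo_tool: Moves the arm, as the interface text tells. Its arguments: {"type":"object","properties":{"moves":{"type":"array","items":{"type":"array","items":{"type":"number"}}},"squeeze":{"type":"number"}},"required":["moves"]}

```bash
mkdir -p pics
cat > h.py <<'E'
import numpy as np, cv2
from rig import ctrl
from scipy.spatial.transform import Rotation as R
def cam(name):
    c=ctrl.calibration(name); f=240/np.tan(np.radians(c['vfov'])/2)
    if 'eye' in c: Rm=np.array(c['rotation']); e=np.array(c['eye'])
    else:
        o=ctrl.get_obs(); w,x,y,z=o['eef_rot']; Rt=R.from_quat([x,y,z,w]).as_matrix()
        T=np.array(c['T_tool_cam']); Rm=Rt@T[:3,:3]; e=Rt@T[:3,3]+np.array(o['tcp_pos'])
    if Rm.shape!=(3,3): w,x,y,z=Rm; Rm=R.from_quat([x,y,z,w]).as_matrix()
    return dict(f=f,cx=c['cx'],cy=c['cy'],k=c['k1'],R=Rm,e=e)
def ray(c,u,v):
    d=np.array([(u-c['cx'])/c['f'],(v-c['cy'])/c['f']]); s=d.copy()
    for _ in range(30): s=d/(1+c['k']*(s@s))
    return c['R']@np.array([s[0],s[1],1])
def onz(c,u,v,z):
    r=ray(c,u,v); return c['e']+r*(z-c['e'][2])/r[2]
def proj(c,P):
    q=c['R'].T@(np.array(P)-c['e']); s=q[:2]/q[2]; s=s*(1+c['k']*(s@s)); return s*c['f']+[c['cx'],c['cy']]
def tri(obs): # [(cam,u,v)]
    A=np.zeros((3,3));b=np.zeros(3)
    for c,u,v in obs:
        r=ray(c,u,v); r/=np.linalg.norm(r); M=np.eye(3)-np.outer(r,r); A+=M; b+=M@c['e']
    p=np.linalg.solve(A,b); return p,[np.round(proj(c,p)-[u,v],1) for c,u,v in obs]
def snap(name,fn):
    im=ctrl.camera(name); cv2.imwrite('pics/'+fn,im[:,:,::-1]); return im
E
python3 - <<'E'
from h import *
for n in('scene','side'):
    snap(n,n+'0.png'); c=cam(n); print(n,c['e'],c['R'],c['f'],c['k'])
print(ctrl.get_obs())
E
```

```text
scene [ 1.23981266 -0.08267028  1.05124521] [[-0.08882119  0.77077324 -0.63088779]
 [ 0.99587965  0.08035166 -0.04203966]
 [ 0.01828984 -0.63202232 -0.77473432]] 440.9367933657158 0.013526233416564075
side [1.02835959 1.1292081  1.25890292] [[-0.92172469  0.23342283 -0.3097376 ]
 [ 0.38772433  0.57446845 -0.72087158]
 [ 0.0096666  -0.78453794 -0.62000547]] 564.997338313615 -0.18165697268558167
{'clock': 0.1, 'qpos': array([-1.20197769,  0.46834295, -0.01155811,  1.60352835,  0.0060136 ,
        1.07139721, -0.05629912]), 'qd': array([ 9.41408548e-04, -3.20399581e-03, -4.80391402e-05, -2.74414446e-03,
       -7.23699843e-04, -8.70868527e-05,  1.01259844e-03]), 'effort': array([ 8.64899503e-04, -5.21642804e+01, -1.26613921e-02, -2.44364297e+01,
       -5.68233104e-02,  1.41064750e-02,  7.57855082e-05]), 'tcp_pos': array([0.26007078, 0.59516646, 0.23570194]), 'eef_rot': array([-9.41511544e-05,  2.04504749e-01,  9.78865227e-01, -8.15831807e-04]), 'contact_force': array([-0.73868607, -0.27916322,  0.08445227]), 'ft_torque': array([-0.02970816,  0.03943133,  0.04115577]), 'grasp_force': 0.0, 'width': 0.9981232998949802}
```

View pics/scene0.png

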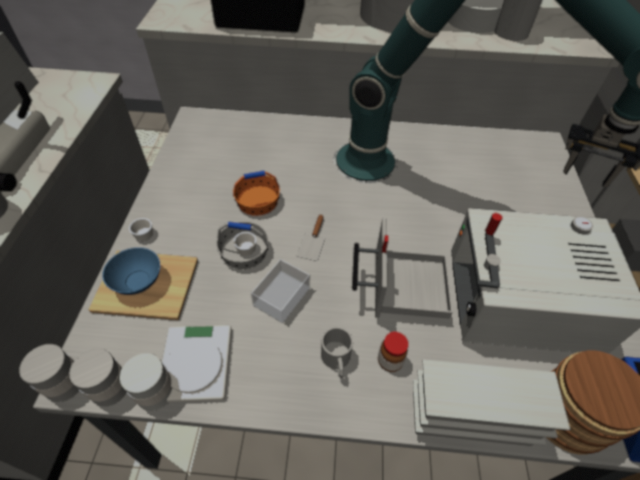

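View pics/side0.png

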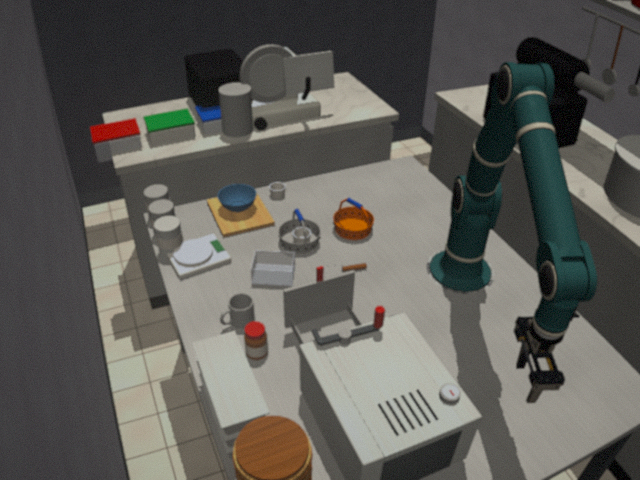

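The scene view shows the steel basket near (243,245) with its blue sleeve at (240,226) and the ramekin inside. The open drawer is at (415,285) with its bar at (355,267), the red keeper at (386,243) and the latch grip at (494,224). In the side view the basket is at (300,235), the keeper at (320,273) and the latch grip at (379,317).

Run:
```python
from h import *
cs,cd=cam('scene'),cam('side')
S=cv2.imread('pics/scene0.png').astype(int); D=cv2.imread('pics/side0.png').astype(int)
def blob(I,box,kind):
    x0,y0,x1,y1=box; b,g,r=[I[y0:y1,x0:x1,i] for i in range(3)]
    m={'blue':(b>r+50)&(b>g+30),'red':(r>g+60)&(r>b+60),'blk':(r<45)&(g<45)&(b<45)}[kind]
    v,u=np.nonzero(m); u=u+x0; v=v+y0; P=np.c_[u,v].astype(float); c=P.mean(0)
    w,V=np.linalg.eigh(np.cov((P-c).T)); t=(P-c)@V[:,1]
    return c,[c+V[:,1]*t.min(),c+V[:,1]*t.max()],len(u),np.sqrt(w)
for nm,bs,bd,k,z in (('sleeve',(222,215,262,235),(288,204,308,228),'blue',.115),('latch',(482,208,506,240),(370,302,388,332),'red',.251),('keeper',(380,232,392,256),(314,264,326,284),'red',.2)):
    a=blob(S,bs,k); b=blob(D,bd,k)
    print(nm,a,b); print(' tri',tri([(cs,*a[0]),(cd,*b[0])]), onz(cs,*a[0],z),onz(cd,*b[0],z))
    print(' ends scene',[onz(cs,*e,z) for e in a[1]],'side',[onz(cd,*e,z) for e in b[1]])
a=blob(S,(348,240,362,295),'blk'); print('bar',a,[onz(cs,*e,.1) for e in a[1]])
def up(I,x0,y0,x1,y1): return cv2.resize(I[y0:y1,x0:x1].astype(np.uint8),None,fx=4,fy=4,interpolation=cv2.INTER_CUBIC)
cv2.imwrite('pics/c1.png',up(S,340,200,520,345))
```

```text
sleeve (array([239.08333333, 225.18518519]), [array([249.94866198, 226.4433483 ]), array([227.89695924, 223.88984625])], 108, array([1.39689692, 6.41534008])) (array([298.54545455, 214.31818182]), [array([295.6839008, 209.1759015]), array([301.35156885, 219.36083614])], 44, array([1.07685387, 3.41879597]))
 tri (array([ 0.44998617, -0.35571478,  0.11664382]), [array([-0.1, -0.7]), array([-0.3,  0.5])]) [ 0.45128235 -0.35528966  0.115     ] [ 0.44693923 -0.36017915  0.115     ]
 ends scene [array([ 0.45269571, -0.32432203,  0.115     ]), array([ 0.44982278, -0.38727595,  0.115     ])] side [array([ 0.44482747, -0.39288417,  0.115     ]), array([ 0.44895943, -0.32889228,  0.115     ])]
latch (array([496.34848485, 216.8030303 ]), [array([500.89313498, 218.32012729]), array([491.89445163, 215.31618309])], 66, array([2.09238815, 2.55056106])) (array([379.390625, 309.53125 ]), [array([383.96839053, 310.21242741]), array([374.87219432, 308.85890169])], 64, array([2.09154963, 2.46748167]))
 tri (array([0.49339866, 0.29499852, 0.27434645]), [array([-0.1, -0.6]), array([-0.4,  0.5])]) [0.47301
[... 476 characters left out ...]
622]), array([316.84033805, 268.44752344])], 20, array([0.95776257, 1.74598978]))
 tri (array([0.54207577, 0.03891538, 0.22014996]), [array([-0.1, -0.7]), array([-0.4,  0.5])]) [0.52750366 0.0421314  0.2       ] [0.53071693 0.01616759 0.2       ]
 ends scene [array([0.51955437, 0.04266317, 0.2       ]), array([0.53630087, 0.04154274, 0.2       ])] side [array([0.52235911, 0.01596414, 0.2       ]), array([0.53937434, 0.01637935, 0.2       ])]
bar (array([355.08843537, 267.11564626]), [array([356.20882649, 244.01012604]), array([354.02719491, 289.00131869])], 147, array([ 0.9762691 , 13.12785691])) [array([ 0.47269087, -0.02539594,  0.1       ]), array([ 0.62026904, -0.02610623,  0.1       ])]
```

View pics/c1.png

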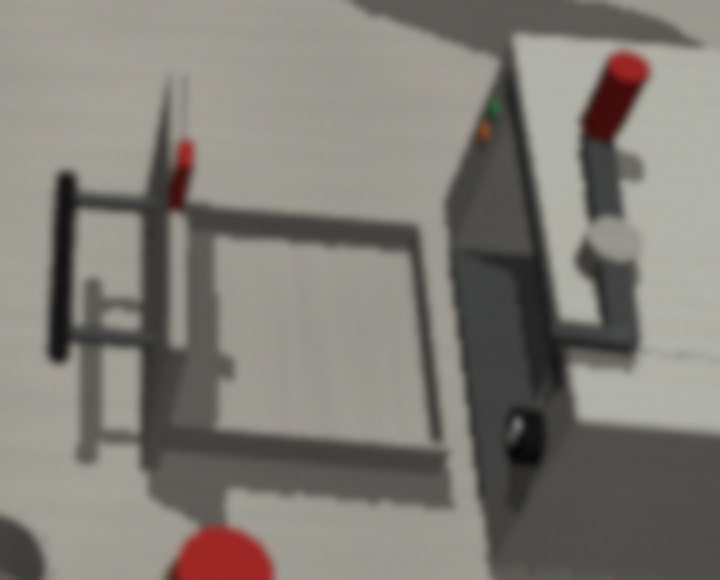

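The crop shows the drawer bed, with its far wall top from (190,208) to (418,228) and inner wall top from (418,228) to (440,440). The latch hinge is at (610,240). The grip base is at (600,135), on the -x side of the hinge, so the latch is almost fully open. Closing it swings the grip towards +y. I'll move above the basket now.

Call:
servo_tool([
  [0, 0, -0.04, 0, 0.0919],
  [-0.02, -0.015, -0.08, 7, 0.0919],
  [-0.05, -0.035, -0.11, 14, 0.0919],
  [-0.08, -0.06, -0.13, 21, 0.0919],
  [-0.11, -0.085, -0.15, 28, 0.0919],
  [-0.14, -0.11, -0.165, 35, 0.0919],
  [-0.17, -0.135, -0.175, 42, 0.0919],
  [-0.2, -0.16, -0.184, 49, 0.0919],
  [-0.235, -0.185, -0.184, 56, 0.0919],
  [-0.265, -0.207, -0.184, 63, 0.0919],
])

```text
clock: 0.93
tcp_pos: [0.4167, 0.3052, 0.4214]
eef_rot: [-0.0, 0.688, 0.726, 0.001]
contact_force: [1.7, 0.4, 0.0]
width: 1.005
grasp_force: 0.0
```

Run:
```python
from h import *
c=cam('scene')
def p(u,v,z): return onz(c,340+(u+.5)/4-.5,200+(v+.5)/4-.5,z).round(4)
for n,u,v,z in [('wall far front',190,208,.062),('far inner corner',418,228,.062),('near inner corner in',438,440,.062),('near inner corner out',445,452,.062),('near front',170,430,.062),('panel top far',170,75,.178),('hinge',612,235,.22),('keeper top',186,145,.226),('keeper base',176,208,.178),('grip top',628,68,.28),('bed back near',430,440,.032),('steamer front corner top far',513,36,.2),('steamer front near',575,420,.2)]: print(n,p(u,v,z))
o=ctrl.get_obs(); print(o['clock'],o['tcp_pos'],o['eef_rot'],o['qpos']); print(ctrl.calibration('wrist'))
```

```text
wall far front [0.4606 0.0653 0.062 ]
far inner corner [0.4619 0.2253 0.062 ]
near inner corner in [0.6334 0.2222 0.062 ]
near inner corner out [0.6419 0.2258 0.062 ]
near front [0.6434 0.0503 0.062 ]
panel top far [0.441  0.0359 0.178 ]
hinge [0.5795 0.2902 0.22  ]
keeper top [0.5414 0.0388 0.226 ]
keeper base [0.5529 0.0392 0.178 ]
grip top [0.5002 0.2929 0.28  ]
bed back near [0.6156 0.2262 0.032 ]
steamer front corner top far [0.4022 0.2603 0.2   ]
steamer front near [0.6973 0.2574 0.2   ]
0.9333 [0.41665104 0.30515286 0.42136873] [-1.49277265e-04  6.87847739e-01  7.25854474e-01  8.65267495e-04] [-0.96877354  0.08918808  0.29709472  1.68887946 -0.02718303  1.36581383
 -0.61354529]
{'vfov': 63.44745334690264, 'cx': 323.17183404638604, 'cy': 238.50020002177, 'k1': -0.014593162820806822, 'T_tool_cam': array([[-1.57093243e-04, -9.69117328e-01, -2.46600039e-01,
         6.87945300e-02],
       [ 9.99999669e-01, -3.49016671e-04,  7.34569682e-04,
         2.18461862e-04],
       [-7.97951733e-04, -2.46599842e-01,  9.69117063e-01,
        -1.49299556e-01],
       [ 0.00000000e+00,  0.00000000e+00,  0.00000000e+00,
         1.00000000e+00]])}
```

Call:
servo_tool([
  [-0.02, 0.015, 0, 1, 0.0919],
  [-0.04, 0.03, 0, 2, 0.0919],
  [-0.06, 0.045, 0, 3, 0.0919],
  [-0.08, 0.06, 0, 4, 0.0919],
  [-0.095, 0.07, 0, 5, 0.0919],
  [-0.104, 0.075, 0, 6, 0.0919],
  [-0.104, 0.075, 0, 6, 0.0919],
  [-0.104, 0.075, 0, 6, 0.0919],
  [-0.104, 0.075, 0, 6, 0.0919],
  [-0.104, 0.075, 0, 6, 0.0919],
])

```text
clock: 1.77
tcp_pos: [0.4963, 0.2091, 0.4204]
eef_rot: [-0.0, 0.722, 0.692, -0.0]
contact_force: [-0.5, -0.1, 0.1]
width: 0.998
grasp_force: 0.0
```

Run:
```python
from h import *
import pickle
c=cam('wrist'); snap('wrist','w1.png'); pickle.dump(c,open('w1.pkl','wb'))
o=ctrl.get_obs(); print(o['clock'],o['tcp_pos'],o['eef_rot'])
for n,P in [('bed c',(.549,.135,.032)),('grip top',(.495,.294,.28)),('hinge',(.58,.29,.225)),('keeper',(.542,.039,.226)),('bar',(.546,-.026,.1))]: print(n,proj(c,P).round(0))
```

```text
1.8167 [0.49639672 0.2089347  0.42045512] [-2.11001957e-04  7.22069377e-01  6.91820620e-01  2.73212071e-05]
bed c [362. 241.]
grip top [316. 117.]
hinge [417. 121.]
keeper [375. 382.]
bar [367. 368.]
```

View pics/w1.png

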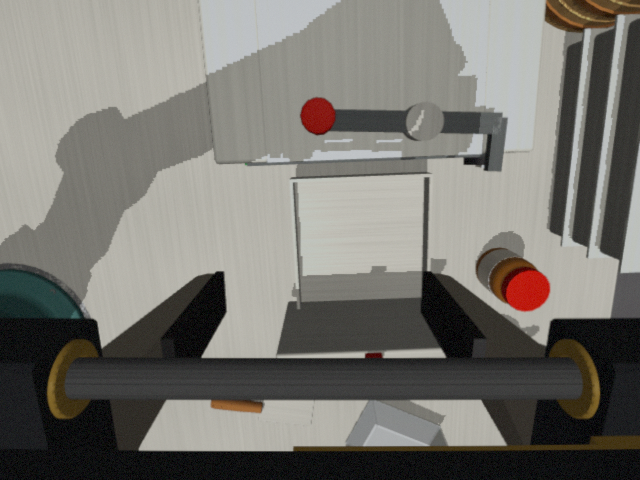

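The wrist view shows the drawer: inner wall top corners at about (293,180) and (430,174), the panel foot at about (290,308)–(432,300), and the keeper at (374,356). The latch grip top is at (318,116), the hinge at (425,121), and the steamer front edge runs (215,162)–(532,152).

Run:
```python
from h import *
import pickle
c=pickle.load(open('w1.pkl','rb')); s=cam('scene')
for n,u,v,z in [('back wall L',293,180,.062),('back wall R',430,174,.062),('left wall in top front',301,302,.062),('panel top L',277,355,.178),('panel top R',445,347,.178),('panel foot L',301,304,.032),('panel foot R',420,300,.032),('keeper',374,356,.226),('grip',318,116,.28),('hinge',425,121,.232),('front L',215,162,.2),('front R',532,152,.2),('claw end',494,170,.21)]: print(n,onz(c,u,v,z).round(4))
print(tri([(c,318,116),(s,496.5,216)]))
im=cv2.imread('pics/w1.png').astype(int)
for box,z in (((300,95,340,138),.28),((360,350,390,362),.226)):
    x0,y0,x1,y1=box; P=im[y0:y1,x0:x1]; v,u=np.nonzero((P[...,2]>P[...,1]+50)); print(u.min()+x0,u.max()+x0,v.min()+y0,v.max()+y0,onz(c,(u.min()+u.max())/2+x0,(v.min()+v.max())/2+y0,z).round(4))
g=im[230,280:450].sum(1)//3; print(g.tolist())
g=im[165:200,360].sum(1)//3; print(g.tolist())
```

```text
back wall L [0.4583 0.229  0.062 ]
back wall R [0.6362 0.2293 0.062 ]
left wall in top front [0.459  0.0581 0.062 ]
panel top L [0.4375 0.0451 0.178 ]
panel top R [0.6268 0.0469 0.178 ]
panel foot L [0.4565 0.0419 0.032 ]
panel foot R [0.6341 0.0407 0.032 ]
keeper [0.5411 0.0684 0.226 ]
grip [0.4966 0.2946 0.28  ]
hinge [0.5852 0.2896 0.232 ]
front L [0.3975 0.2622 0.2   ]
front R [0.6941 0.259  0.2   ]
claw end [0.6551 0.2446 0.21  ]
(array([0.4964046 , 0.29429812, 0.27803504]), [array([-0.2,  0.6]), array([0.2, 0.1])])
301 334 98 133 [0.4963 0.2949 0.28  ]
366 380 354 357 [0.5401 0.069  0.226 ]
[176, 178, 175, 178, 176, 176, 176, 176, 176, 178, 178, 181, 184, 190, 181, 146, 89, 103, 121, 126, 155, 187, 190, 190, 190, 189, 192, 190, 190, 188, 187, 189, 191, 191, 189, 188, 188, 190, 189, 187, 188, 190, 190, 188, 189, 189, 189, 189, 188, 189, 189, 189, 189, 187, 188, 188, 187, 188, 187, 186, 185, 184, 184, 185, 182, 184, 185, 184, 185, 182, 185, 184, 183, 182, 182, 182, 182, 183, 183, 181, 180, 181, 182, 183, 183, 182, 181, 182, 183, 183, 183, 185, 185, 184, 183, 183, 183, 183, 183, 183, 184, 183, 182, 185, 184, 184, 184, 184, 184, 184, 185, 186, 186, 185, 185, 185, 185, 185, 183, 184, 184, 184, 186, 183, 183, 184, 184, 183, 183, 185, 184, 184, 185, 182, 185, 185, 184, 183, 183, 184, 184, 182, 159, 93, 65, 63, 62, 88, 144, 178, 182, 180, 179, 179, 178, 174, 173, 175, 177, 178, 178, 181, 179, 178, 178, 176, 177, 174, 177, 178]
[117, 120, 117, 119, 119, 120, 117, 117, 115, 84, 80, 137, 182, 187, 187, 186, 186, 187, 189, 185, 185, 185, 187, 186, 185, 182, 183, 186, 186, 187, 185, 186, 187, 185, 183]
```

Call:
servo_tool([
  [-0.02, 0, 0, 0, 0.0919],
  [-0.055, -0.002, 0, 0, 0.0919],
  [-0.095, -0.004, 0, 0, 0.0919],
  [-0.135, -0.006, 0, 0, 0.0919],
  [-0.175, -0.008, 0, 0, 0.0919],
  [-0.215, -0.01, 0, 0, 0.0919],
  [-0.255, -0.012, 0, 0, 0.0919],
  [-0.295, -0.014, 0, 0, 0.0919],
  [-0.335, -0.016, 0, 0, 0.0919],
  [-0.375, -0.017, 0.0, 0, 0.0919],
])

```text
clock: 2.65
tcp_pos: [0.4626, -0.1673, 0.4209]
eef_rot: [0.0, 0.722, 0.692, 0.001]
contact_force: [2.3, -0.0, -0.7]
width: 1.002
grasp_force: 0.0
```

Call:
servo_tool([
  [-0.03, -0.001, 0.02, 0, 0.0919],
  [-0.06, -0.002, 0.04, 0, 0.0919],
  [-0.09, -0.003, 0.06, 0, 0.0919],
  [-0.12, -0.004, 0.08, 0, 0.0919],
  [-0.14, -0.004, 0.1, 0, 0.0919],
  [-0.14, -0.004, 0.11, 0, 0.0919],
  [-0.14, -0.004, 0.11, 0, 0.0919],
  [-0.14, -0.004, 0.11, 0, 0.0919],
  [-0.14, -0.004, 0.11, 0, 0.0919],
  [-0.14, -0.004, 0.11, 0, 0.0919],
])

```text
clock: 3.48
tcp_pos: [0.4539, -0.3049, 0.3117]
eef_rot: [0.001, 0.722, 0.692, 0.001]
contact_force: [0.5, 0.1, 0.5]
width: 1.001
grasp_force: 0.0
```

Run:
```python
from h import *
import pickle
c=cam('wrist'); snap('wrist','w2.png'); pickle.dump(c,open('w2.pkl','wb'))
o=ctrl.get_obs(); print(o['clock'],o['tcp_pos'],o['eef_rot'],o['qpos'])
```

```text
3.5333 [ 0.45377401 -0.30500375  0.31158624] [0.00075199 0.72218135 0.69170282 0.00086226] [-0.17517409  0.26864303  0.86003405  1.81449906 -0.22315229  1.15693705
  0.71429862]
```

View pics/w2.png

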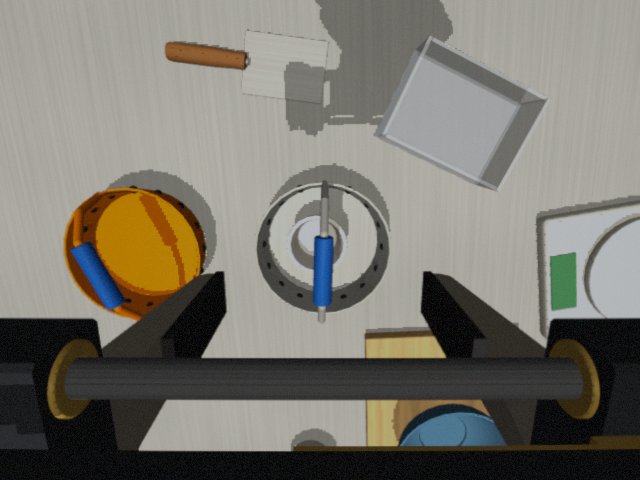

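The wrist view shows the blue sleeve from (323,237) to (322,305), aligned with the tool's x to within 1°. The ramekin is under the bail at (320,240).

Run:
```python
from h import *
import pickle
c=pickle.load(open('w2.pkl','rb'))
im=cv2.imread('pics/w2.png').astype(int)[225:315,300:345]
m=(im[...,0]>im[...,2]+50)&(im[...,0]>im[...,1]+40); v,u=np.nonzero(m); v=v+225; u=u+300
a,b=np.polyfit(v,u,1); e=[(a*v.min()+b,v.min()-.5),(a*v.max()+b,v.max()+.5)]
p=[onz(c,*q,.117) for q in e]; print(e,p,np.linalg.norm(p[0]-p[1])); mid=(p[0]+p[1])/2
o=ctrl.get_obs(); w,x,y,z=o['eef_rot']; Rt=R.from_quat([x,y,z,w]).as_matrix()
t=np.array([mid[0],mid[1],.118]); print(mid,'shift',Rt.T@(t-o['tcp_pos']),Rt[:,0],Rt[:,1])
d=p[0]-p[1]; print('twist',Rt.T@d, 'ramekin',onz(c,320,243,.044))
```

```text
[(np.float64(323.57530389218823), np.float64(237.5)), (np.float64(321.26880992116844), np.float64(305.5))] [array([ 0.45451327, -0.32262207,  0.117     ]), array([ 0.44944765, -0.38953313,  0.117     ])] 0.06710253351521263
[ 0.45198046 -0.3560776   0.117     ] shift [-5.11433972e-02 -3.21220020e-05  1.93576182e-01] [4.30929373e-02 9.99071047e-01 2.05102943e-04] [ 0.99906845 -0.04309329  0.002279  ]
twist [6.70671916e-02 2.17749047e-03 1.87182375e-05] ramekin [ 0.4498023  -0.34709839  0.044     ]
```

Call:
servo_tool([
  [-0.015, 0, 0.015, 0, 0.0919],
  [-0.035, 0, 0.035, 1, 0.0919],
  [-0.051, 0, 0.055, 1.9, 0.0919],
  [-0.051, 0, 0.075, 1.9, 0.0919],
  [-0.051, 0, 0.095, 1.9, 0.0919],
  [-0.051, 0, 0.115, 1.9, 0.0919],
  [-0.051, 0, 0.135, 1.9, 0.0919],
  [-0.051, 0, 0.155, 1.9, 0.0919],
  [-0.051, 0, 0.175, 1.9, 0.0919],
  [-0.051, 0, 0.1935, 1.9, 0.0919],
])

```text
clock: 4.37
tcp_pos: [0.4515, -0.3562, 0.1167]
eef_rot: [0.0, 0.734, 0.679, 0.001]
contact_force: [1.3, 0.7, 0.3]
width: 0.998
grasp_force: 0.0
```

Call:
servo_tool([
  [0, 0, 0, 0, 0.08],
  [0, 0, 0, 0, 0.06],
  [0, 0, 0, 0, 0.04],
  [0, 0, 0, 0, 0.03],
  [0, 0, 0, 0, 0.024],
  [0, 0, 0, 0, 0.02],
  [0, 0, 0, 0, 0.015],
  [0, 0, 0, 0, 0.01],
  [0, 0, 0, 0, 0.005],
  [0, 0, 0, 0, 0.0],
], squeeze=45)

```text
clock: 5.2
tcp_pos: [0.4505, -0.3569, 0.117]
eef_rot: [0.0, 0.734, 0.679, 0.0]
contact_force: [-0.3, 0.1, -0.3]
width: 0.298
grasp_force: 0.0
```

Call:
servo_tool([
  [0, 0, 0, 0, 0],
  [0, 0, 0, 0, 0],
  [0, 0, 0, 0, 0],
  [0, 0, -0.001, 0, 0],
  [0, 0, -0.003, 0, 0],
  [0, 0, -0.006, 0, 0],
  [0, 0, -0.01, 0, 0],
  [0, 0, -0.014, 0, 0],
  [0, 0, -0.018, 0, 0],
  [0, 0, -0.02, 0, 0],
])

```text
clock: 6.03
tcp_pos: [0.4506, -0.3571, 0.1377]
eef_rot: [0.0, 0.734, 0.679, 0.0]
contact_force: [0.7, -0.2, -5.9]
width: 0.182
grasp_force: 45.0
```

Run:
```python
from h import *
o=ctrl.get_obs(); print(o['clock'],o['tcp_pos'],o['eef_rot'],o['contact_force'],o['ft_torque'],o['width'],o['grasp_force'],o['qpos'])
snap('scene','s2.png'); snap('side','d2.png')
a=cv2.imread('pics/s2.png')[180:300,180:320]; b=cv2.imread('pics/d2.png')[170:290,240:380]
cv2.imwrite('pics/c2.png',np.hstack([cv2.resize(a,(400,343),interpolation=2),cv2.resize(b,(400,343),interpolation=2)]))
```

```text
6.0333 [ 0.45062911 -0.35708136  0.13769657] [3.56700179e-04 7.34328141e-01 6.78794549e-01 1.21406825e-04] [ 0.7390836  -0.23229082 -5.88775968] [-0.11704279  0.02704607 -0.02824799] 0.18220215791782948 44.99027967453003 [ 0.05409195  0.55013582  0.73770747  1.90784075 -0.47982813  0.86648203
  0.9594489 ]
```

View pics/c2.png

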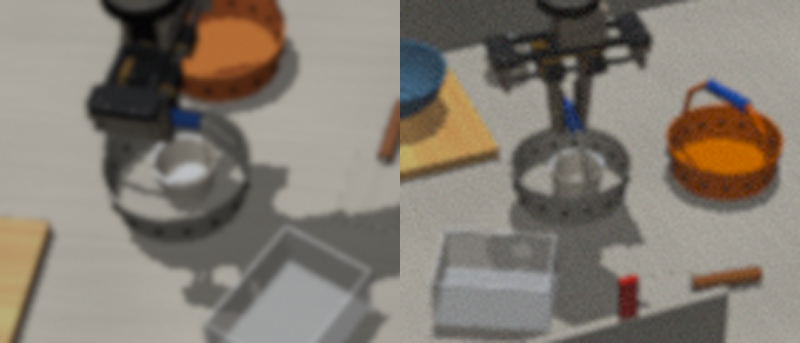

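The basket is held level about 20 mm up, with the ramekin standing in it. I'll lift and carry it smoothly.

Call:
servo_tool([
  [0, 0, -0.004, 0, 0],
  [0, 0, -0.012, 0, 0],
  [0, 0, -0.025, 0, 0],
  [0, 0, -0.042, 0, 0],
  [0, 0, -0.06, 0, 0],
  [0, 0, -0.078, 0, 0],
  [0, 0, -0.096, 0, 0],
  [0, 0, -0.114, 0, 0],
  [0, 0, -0.132, 0, 0],
  [0, 0, -0.15, 0, 0],
])

```text
clock: 6.97
tcp_pos: [0.4501, -0.3571, 0.2891]
eef_rot: [0.0, 0.735, 0.679, 0.0]
contact_force: [-0.3, 0.4, -5.8]
width: 0.182
grasp_force: 45.0
```

Call:
servo_tool([
  [0, 0, -0.018, 0, 0],
  [0, 0, -0.036, 0, 0],
  [0, 0, -0.054, 0, 0],
  [0.002, 0, -0.07, 0, 0],
  [0.006, 0.001, -0.085, 0, 0],
  [0.012, 0.001, -0.097, 0, 0],
  [0.02, 0.002, -0.105, 0, 0],
  [0.03, 0.003, -0.11, 0, 0],
  [0.042, 0.005, -0.112, 0, 0],
  [0.055, 0.006, -0.112, 0, 0],
])

```text
clock: 7.8
tcp_pos: [0.4607, -0.3018, 0.3997]
eef_rot: [0.0, 0.734, 0.679, 0.0]
contact_force: [1.0, -0.0, -6.2]
width: 0.183
grasp_force: 45.0
```

Call:
servo_tool([
  [0.015, 0.002, 0, 0, 0],
  [0.032, 0.004, 0, 0, 0],
  [0.05, 0.006, 0, 0, 0],
  [0.069, 0.008, 0, 0, 0],
  [0.088, 0.01, 0, 0, 0],
  [0.107, 0.012, 0, 0, 0],
  [0.126, 0.014, 0, 0, 0],
  [0.145, 0.017, 0, 0, 0],
  [0.164, 0.019, 0, 0, 0],
  [0.183, 0.021, 0, 0, 0],
])

```text
clock: 8.63
tcp_pos: [0.4955, -0.1204, 0.399]
eef_rot: [-0.0, 0.734, 0.679, -0.0]
contact_force: [0.5, -0.5, -4.3]
width: 0.181
grasp_force: 45.0
```

Call:
servo_tool([
  [0.019, 0.002, 0, 0, 0],
  [0.038, 0.004, 0, 0, 0],
  [0.057, 0.006, 0, 0, 0],
  [0.076, 0.009, 0, 0, 0],
  [0.095, 0.011, 0, 0, 0],
  [0.114, 0.013, 0, 0, 0],
  [0.133, 0.015, 0, 0, 0],
  [0.152, 0.017, 0, 0, 0],
  [0.171, 0.019, 0, 0, 0],
  [0.19, 0.022, 0, 0, 0],
])

```text
clock: 9.47
tcp_pos: [0.5321, 0.0671, 0.399]
eef_rot: [-0.0, 0.734, 0.679, -0.0]
contact_force: [-0.2, -0.0, -6.7]
width: 0.184
grasp_force: 45.0
```

Call:
servo_tool([
  [0.017, 0.002, 0, 0, 0],
  [0.032, 0.003, 0, 0, 0],
  [0.044, 0.005, 0, 0, 0],
  [0.053, 0.006, 0, 0, 0],
  [0.059, 0.007, 0, 0, 0],
  [0.063, 0.008, 0, 0, 0],
  [0.065, 0.008, 0, 0, 0],
  [0.067, 0.008, 0, 0, 0],
  [0.067, 0.008, 0, 0, 0],
  [0.067, 0.008, 0, 0, 0],
])

```text
clock: 10.3
tcp_pos: [0.5461, 0.1315, 0.3991]
eef_rot: [0.0, 0.735, 0.678, 0.0]
contact_force: [-0.0, 0.2, -5.1]
width: 0.182
grasp_force: 45.0
```

Run:
```python
from h import *
o=ctrl.get_obs(); print(o['clock'],o['tcp_pos'],o['eef_rot'],o['contact_force'],o['ft_torque'],o['width'],o['grasp_force'],o['qpos'])
snap('scene','s3.png'); snap('side','d3.png')
a=cv2.imread('pics/s3.png')[140:340,320:540]; b=cv2.imread('pics/d3.png')[120:380,230:480]
cv2.imwrite('pics/c3.png',np.hstack([cv2.resize(a,(440,400),interpolation=2),cv2.resize(b,(360,400),interpolation=2)]))
```

```text
10.3 [0.54612285 0.13148392 0.39909372] [5.32684160e-05 7.34618405e-01 6.78480506e-01 9.20696573e-06] [-0.01422668  0.21399519 -5.08032959] [-0.11233114  0.05200441  0.02534581] 0.18186818760252857 44.99007225036621 [-0.78397641  0.19911314  0.58377435  1.6399775  -0.11224564  1.33617169
 -0.26256388]
```

View pics/c3.png

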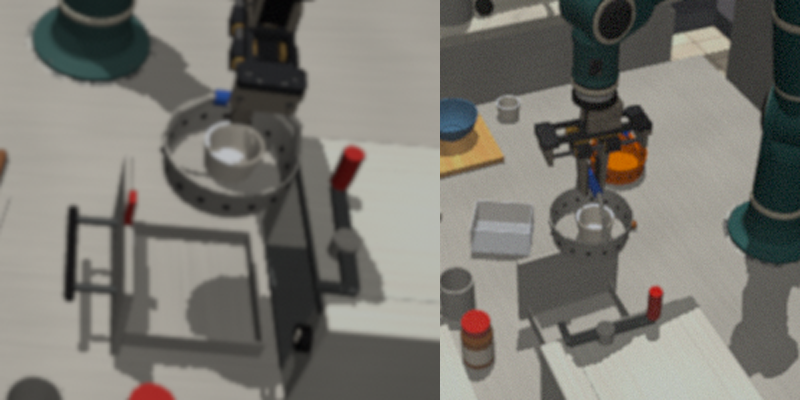

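The ramekin is still upright, and the basket hangs level over the drawer bed. I'll lower it.

Call:
servo_tool([
  [0, 0, 0.003, 0, 0],
  [0, 0, 0.01, 0, 0],
  [0, 0, 0.02, 0, 0],
  [0, 0, 0.034, 0, 0],
  [0, 0, 0.05, 0, 0],
  [0, 0, 0.066, 0, 0],
  [0, 0, 0.082, 0, 0],
  [0, 0, 0.098, 0, 0],
  [0, 0, 0.114, 0, 0],
  [0, 0, 0.13, 0, 0],
])

```text
clock: 11.23
tcp_pos: [0.5456, 0.132, 0.2672]
eef_rot: [-0.0, 0.734, 0.679, -0.0]
contact_force: [0.8, 1.0, -5.4]
width: 0.184
grasp_force: 45.0
```

Call:
servo_tool([
  [0, 0, 0.016, 0, 0],
  [0, 0, 0.032, 0, 0],
  [0, 0, 0.047, 0, 0],
  [0, 0, 0.061, 0, 0],
  [0, 0, 0.074, 0, 0],
  [0, 0, 0.085, 0, 0],
  [0, 0, 0.094, 0, 0],
  [0, 0, 0.101, 0, 0],
  [0, 0, 0.106, 0, 0],
  [0, 0, 0.109, 0, 0],
])

```text
clock: 12.07
tcp_pos: [0.5461, 0.1321, 0.1594]
eef_rot: [-0.0, 0.734, 0.679, -0.0]
contact_force: [-0.5, -0.9, -6.4]
width: 0.181
grasp_force: 45.0
```

Call:
servo_tool([
  [0, 0, 0.001, 0, 0],
  [0, 0, 0.002, 0, 0],
  [0, 0, 0.003, 0, 0],
  [0, 0, 0.004, 0, 0],
  [0, 0, 0.005, 0, 0],
  [0, 0, 0.006, 0, 0],
  [0, 0, 0.007, 0, 0],
  [0, 0, 0.008, 0, 0],
  [0, 0, 0.008, 0, 0],
  [0, 0, 0.008, 0, 0],
])

```text
clock: 12.9
tcp_pos: [0.5461, 0.1321, 0.1519]
eef_rot: [-0.0, 0.734, 0.679, -0.0]
contact_force: [-0.5, -0.8, -5.8]
width: 0.184
grasp_force: 45.0
```

Call:
servo_tool([
  [0, 0, 0.0005, 0, 0],
  [0, 0, 0.001, 0, 0],
  [0, 0, 0.0015, 0, 0],
  [0, 0, 0.002, 0, 0],
  [0, 0, 0.0025, 0, 0],
  [0, 0, 0.003, 0, 0],
  [0, 0, 0.003, 0, 0],
  [0, 0, 0.003, 0, 0],
  [0, 0, 0.003, 0, 0],
  [0, 0, 0.003, 0, 0],
])

```text
clock: 13.73
tcp_pos: [0.5462, 0.132, 0.1491]
eef_rot: [0.0, 0.734, 0.679, 0.0]
contact_force: [-0.2, -0.7, -4.7]
width: 0.188
grasp_force: 45.0
```

Call:
servo_tool([
  [0, 0, 0.0003, 0, 0],
  [0, 0, 0.0006, 0, 0],
  [0, 0, 0.0009, 0, 0],
  [0, 0, 0.0012, 0, 0],
  [0, 0, 0.0015, 0, 0],
  [0, 0, 0.0015, 0, 0],
  [0, 0, 0.0015, 0, 0],
  [0, 0, 0.0015, 0, 0],
  [0, 0, 0.0015, 0, 0],
  [0, 0, 0.0015, 0, 0],
])

```text
clock: 14.57
tcp_pos: [0.5461, 0.1323, 0.1489]
eef_rot: [-0.0, 0.734, 0.679, 0.0]
contact_force: [-5.0, -2.0, 8.1]
width: 0.182
grasp_force: 45.0
```

The basket is in firm contact with the bed. I'll ease off, release, and retreat upward.

Call:
servo_tool([
  [0, 0, -0.0004, 0, 0],
  [0, 0, -0.0008, 0, 0],
  [0, 0, -0.0008, 0, 0],
  [0, 0, -0.0008, 0, 0.019],
  [0, 0, -0.0008, 0, 0.021],
  [0, 0, -0.0008, 0, 0.024],
  [0, 0, -0.0008, 0, 0.03],
  [0, 0, -0.0008, 0, 0.038],
  [0, 0, -0.0008, 0, 0.045],
  [0, 0, -0.0008, 0, 0.045],
], squeeze=10)

```text
clock: 15.4
tcp_pos: [0.5462, 0.1321, 0.1483]
eef_rot: [0.0, 0.734, 0.679, 0.0]
contact_force: [-0.4, -0.6, -0.7]
width: 0.487
grasp_force: 0.0
```

Call:
servo_tool([
  [0, 0, 0, 0, 0.045],
  [0, 0, -0.005, 0, 0.045],
  [0, 0, -0.012, 0, 0.045],
  [0, 0, -0.022, 0, 0.045],
  [0, 0, -0.035, 0, 0.045],
  [0, 0, -0.055, 0, 0.045],
  [0, 0, -0.08, 0, 0.045],
  [0, 0, -0.11, 0, 0.045],
  [0, 0, -0.14, 0, 0.045],
  [0, 0, -0.17, 0, 0.045],
])

```text
clock: 16.23
tcp_pos: [0.546, 0.1318, 0.3209]
eef_rot: [0.0, 0.734, 0.679, 0.001]
contact_force: [0.6, 0.5, -0.7]
width: 0.491
grasp_force: 0.0
```

Run:
```python
from h import *
import pickle
o=ctrl.get_obs(); print(o['clock'],o['tcp_pos'],o['eef_rot'],o['contact_force'],o['width'])
pickle.dump(cam('wrist'),open('w4.pkl','wb')); snap('wrist','w4.png');snap('scene','s4.png'); snap('side','d4.png')
a=cv2.imread('pics/s4.png')[170:330,330:540]; b=cv2.imread('pics/w4.png')
cv2.imwrite('pics/c4.png',np.hstack([cv2.resize(a,(400,305),interpolation=2),cv2.resize(b,(400,305),interpolation=2)]))
```

```text
16.2333 [0.54601509 0.13175145 0.32092068] [1.93947864e-04 7.34495793e-01 6.78612979e-01 5.62956926e-04] [ 0.58195808  0.53132358 -0.73600127] 0.49125494812940884
```

View pics/c4.png

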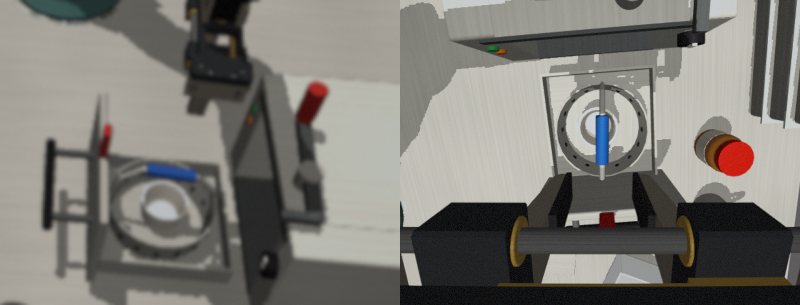

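The basket stands flat and centred in the drawer, with the ramekin upright and a clear gap to all walls. Next I move the closed fingers in front of the bar.

Call:
servo_tool([
  [-0.01, 0.003, 0, -0.5, 0.03],
  [-0.03, 0.008, 0, -1, 0.02],
  [-0.055, 0.014, 0, -2, 0.01],
  [-0.08, 0.02, 0, -3, 0],
  [-0.105, 0.026, 0, -4, 0],
  [-0.13, 0.032, 0, -4.5, 0],
  [-0.155, 0.038, 0, -4.5, 0],
  [-0.18, 0.044, 0, -4.5, 0],
  [-0.195, 0.048, 0, -4.5, 0],
  [-0.204, 0.05, 0, -4.5, 0],
])

```text
clock: 17.22
tcp_pos: [0.5793, -0.0779, 0.3177]
eef_rot: [-0.0, 0.708, 0.706, -0.001]
contact_force: [-0.1, 0.0, -0.5]
width: 0.006
grasp_force: 0.0
```

Call:
servo_tool([
  [0, 0, 0.01, 0, 0],
  [0, 0, 0.03, 0, 0],
  [0, 0, 0.055, 0, 0],
  [0, 0, 0.08, 0, 0],
  [0, 0, 0.105, 0, 0],
  [0, 0, 0.13, 0, 0],
  [0, 0, 0.155, 0, 0],
  [0, 0, 0.18, 0, 0],
  [0, 0, 0.2, 0, 0],
  [0, 0, 0.215, 0, 0],
])

```text
clock: 18.05
tcp_pos: [0.5782, -0.0729, 0.1001]
eef_rot: [-0.002, 0.706, 0.708, -0.001]
contact_force: [0.3, 0.3, 0.4]
width: 0.004
grasp_force: 0.0
```

Call:
servo_tool([
  [0, 0, 0, 0, 0],
  [0.002, 0, 0, 0, 0],
  [0.004, 0, 0, 0, 0],
  [0.006, 0, 0, 0, 0],
  [0.008, 0, 0, 0, 0],
  [0.011, 0, 0, 0, 0],
  [0.014, 0, 0, 0, 0],
  [0.017, 0, 0, 0, 0],
  [0.02, 0, 0, 0, 0],
  [0.023, 0, 0, 0, 0],
])

```text
clock: 18.88
tcp_pos: [0.58, -0.0518, 0.1034]
eef_rot: [0.0, 0.707, 0.707, 0.0]
contact_force: [0.6, -0.4, -0.6]
width: 0.004
grasp_force: 0.0
```

Call:
servo_tool([
  [0.003, 0, 0, 0, 0],
  [0.006, 0, 0, 0, 0],
  [0.009, 0, 0, 0, 0],
  [0.012, 0, 0, 0, 0],
  [0.015, 0, 0, 0, 0],
  [0.018, 0, 0, 0, 0],
  [0.021, 0, 0, 0, 0],
  [0.024, 0, 0, 0, 0],
  [0.027, 0, 0, 0, 0],
  [0.03, 0, 0, 0, 0],
])

```text
clock: 19.72
tcp_pos: [0.58, -0.0219, 0.1033]
eef_rot: [0.0, 0.707, 0.707, 0.0]
contact_force: [0.6, -1.2, -0.4]
width: 0.006
grasp_force: 0.9
```

Run:
```python
from h import *
o=ctrl.get_obs(); print(o['clock'],o['tcp_pos'],o['eef_rot'],o['contact_force'],o['width'],o['qpos'])
snap('scene','s5.png'); snap('side','d5.png')
a=cv2.imread('pics/s5.png')[170:350,300:540]; b=cv2.imread('pics/d5.png')[180:420,230:500]
cv2.imwrite('pics/c5.png',np.hstack([cv2.resize(a,(440,330),interpolation=2),cv2.resize(b,(360,330),interpolation=2)]))
```

```text
19.7167 [ 0.5799846  -0.02193404  0.10328183] [4.62617179e-05 7.07120139e-01 7.07093422e-01 3.29973166e-06] [ 0.55255063 -1.24672045 -0.44552709] 0.006188607798216756 [-0.42933387  0.56511528  0.5373088   1.90317479 -0.39999996  0.78059151
  0.32858987]
```

View pics/c5.png

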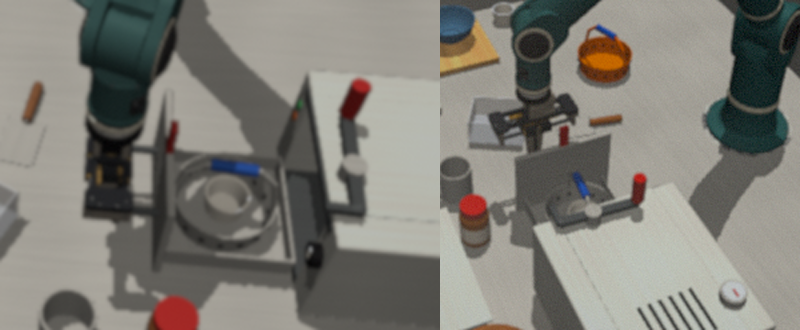

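The fingers are on the bar and the drawer is moving with little force. The basket looks steady in it. I'll continue the push.

Call:
servo_tool([
  [0.004, 0, 0, 0, 0],
  [0.009, 0, 0, 0, 0],
  [0.015, 0, 0, 0, 0],
  [0.022, 0, 0, 0, 0],
  [0.029, 0, 0, 0, 0],
  [0.036, 0, 0, 0, 0],
  [0.043, 0, 0, 0, 0],
  [0.05, 0, 0, 0, 0],
  [0.057, 0, 0, 0, 0],
  [0.064, 0, 0, 0, 0],
])

```text
clock: 20.65
tcp_pos: [0.5801, 0.0427, 0.1033]
eef_rot: [0.0, 0.707, 0.707, 0.0]
contact_force: [0.9, -2.9, 0.1]
width: 0.006
grasp_force: 1.0
```

Call:
servo_tool([
  [0.007, 0, 0, 0, 0],
  [0.014, 0, 0, 0, 0],
  [0.021, 0, 0, 0, 0],
  [0.028, 0, 0, 0, 0],
  [0.035, 0, 0, 0, 0],
  [0.042, 0, 0, 0, 0],
  [0.049, 0, 0, 0, 0],
  [0.056, 0, 0, 0, 0],
  [0.063, 0, 0, 0, 0],
  [0.068, 0, 0, 0, 0],
])

```text
clock: 21.48
tcp_pos: [0.5799, 0.1112, 0.1033]
eef_rot: [-0.0, 0.707, 0.707, 0.0]
contact_force: [0.7, -1.2, 0.2]
width: 0.005
grasp_force: 0.7
```

Call:
servo_tool([
  [0.004, 0, 0, 0, 0],
  [0.008, 0, 0, 0, 0],
  [0.012, 0, 0, 0, 0],
  [0.016, 0, 0, 0, 0],
  [0.02, 0, 0, 0, 0],
  [0.024, 0, 0, 0, 0],
  [0.028, 0, 0, 0, 0],
  [0.031, 0, 0, 0, 0],
  [0.034, 0, 0, 0, 0],
  [0.036, 0, 0, 0, 0],
])

```text
clock: 22.32
tcp_pos: [0.5799, 0.1464, 0.1033]
eef_rot: [-0.0, 0.707, 0.707, 0.0]
contact_force: [0.6, -1.3, -0.4]
width: 0.002
grasp_force: 0.7
```

Run:
```python
from h import *
o=ctrl.get_obs(); print(o['clock'],o['tcp_pos'],o['eef_rot'],o['contact_force'],o['width'],o['qpos'])
snap('scene','s6.png'); snap('side','d6.png')
a=cv2.imread('pics/s6.png')[170:350,320:560]; b=cv2.imread('pics/d6.png')[200:440,230:500]
cv2.imwrite('pics/c6.png',np.hstack([cv2.resize(a,(440,330),interpolation=2),cv2.resize(b,(360,330),interpolation=2)]))
```

```text
22.3167 [0.57991981 0.14636726 0.1032531 ] [-9.78886133e-05  7.06982138e-01  7.07231395e-01  3.28821429e-05] [ 0.60870723 -1.28203276 -0.43981667] 0.0017600167961948064 [-0.69958419  0.58933316  0.52917586  1.8585639  -0.40170758  0.80109375
  0.04074068]
```

View pics/c6.png

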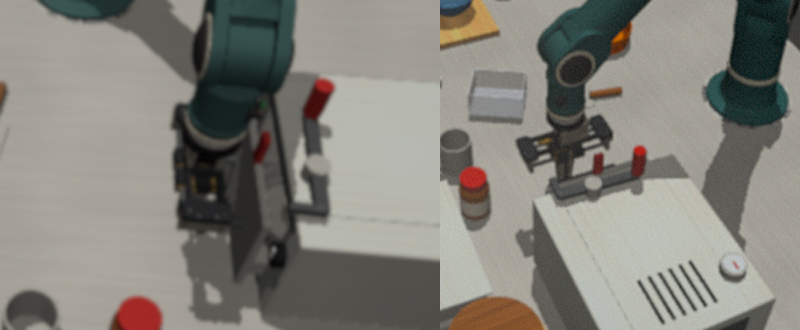

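About 30 mm of gap remains and there is no obstruction, so I'll push on slowly.

Call:
servo_tool([
  [0.002, 0, 0, 0, 0],
  [0.004, 0, 0, 0, 0],
  [0.006, 0, 0, 0, 0],
  [0.008, 0, 0, 0, 0],
  [0.01, 0, 0, 0, 0],
  [0.012, 0, 0, 0, 0],
  [0.014, 0, 0, 0, 0],
  [0.016, 0, 0, 0, 0],
  [0.018, 0, 0, 0, 0],
  [0.02, 0, 0, 0, 0],
])

```text
clock: 23.25
tcp_pos: [0.5797, 0.1661, 0.1032]
eef_rot: [-0.0, 0.707, 0.707, -0.0]
contact_force: [-0.9, -1.8, -0.2]
width: 0.007
grasp_force: 0.8
```

Call:
servo_tool([
  [0.001, 0, 0, 0, 0],
  [0.002, 0, 0, 0, 0],
  [0.003, 0, 0, 0, 0],
  [0.004, 0, 0, 0, 0],
  [0.005, 0, 0, 0, 0],
  [0.006, 0, 0, 0, 0],
  [0.007, 0, 0, 0, 0],
  [0.008, 0, 0, 0, 0],
  [0.009, 0, 0, 0, 0],
  [0.01, 0, 0, 0, 0],
])

```text
clock: 24.08
tcp_pos: [0.5799, 0.1706, 0.1032]
eef_rot: [0.002, 0.708, 0.706, -0.003]
contact_force: [-3.6, -13.3, 3.6]
width: 0.008
grasp_force: 6.8
```

The push met a firm stop, 13 N at about the expected place. I'll back off, rise, and go above the latch grip, with the tool's closing axis along the grip's tangent.

Call:
servo_tool([
  [-0.01, 0, 0, 0, 0],
  [-0.025, 0, 0, 0, 0],
  [-0.035, 0, -0.01, 0, 0],
  [-0.035, 0, -0.04, 0, 0],
  [-0.035, 0, -0.075, 0, 0],
  [-0.035, 0, -0.115, 0, 0],
  [-0.035, 0, -0.155, 0, 0],
  [-0.035, 0, -0.195, 0, 0],
  [-0.035, 0, -0.235, 0, 0.02],
  [-0.035, 0, -0.27, 0, 0.05],
])

```text
clock: 24.92
tcp_pos: [0.5802, 0.14, 0.3774]
eef_rot: [0.0, 0.707, 0.707, 0.002]
contact_force: [0.3, -0.1, 0.5]
width: 0.13
grasp_force: 0.0
```

Call:
servo_tool([
  [0.0, 0, -0.015, -7, 0.06],
  [0.01, -0.005, -0.02, -14, 0.06],
  [0.03, -0.015, -0.02, -21, 0.06],
  [0.05, -0.027, -0.02, -28, 0.06],
  [0.075, -0.04, -0.02, -35, 0.06],
  [0.1, -0.054, -0.02, -42, 0.06],
  [0.12, -0.065, -0.02, -49, 0.06],
  [0.14, -0.076, -0.02, -56, 0.06],
  [0.15, -0.082, -0.02, -63, 0.06],
  [0.1535, -0.0835, -0.02, -70, 0.06],
])

```text
clock: 25.75
tcp_pos: [0.495, 0.2966, 0.3943]
eef_rot: [-0.0, 0.169, 0.986, 0.001]
contact_force: [0.1, 0.7, -0.4]
width: 0.652
grasp_force: 0.0
```

Call:
servo_tool([
  [0, 0, 0, -7, 0.06],
  [0, 0, 0, -14, 0.06],
  [0, 0, 0, -20, 0.06],
  [0, 0, 0, -20, 0.06],
  [0, 0, 0, -20, 0.06],
  [0, 0, 0, -20, 0.06],
  [0, 0, 0, -20, 0.06],
  [0, 0, 0, -20, 0.06],
  [0, 0, 0, -20, 0.06],
  [0, 0, 0, -20, 0.06],
])

```text
clock: 26.58
tcp_pos: [0.4964, 0.2944, 0.3933]
eef_rot: [0.0, 0.0, 1.0, -0.0]
contact_force: [0.3, -0.1, -0.5]
width: 0.656
grasp_force: 0.0
```

Run:
```python
from h import *
o=ctrl.get_obs(); print(o['clock'],o['tcp_pos'],o['eef_rot'],o['contact_force'],o['width'],o['qpos'])
c={n:cam(n) for n in('scene','side','wrist')}; I={n:snap(n,n+'7.png').astype(int) for n in c}
for n in c:
    im=I[n]; m=((im[...,0]>im[...,1]+50)&(im[...,0]>im[...,2]+50)).astype(np.uint8)
    k,l,st,ce=cv2.connectedComponentsWithStats(m)
    for i in range(1,k):
        if st[i,4]>8: print(n,st[i],ce[i].round(1),'z.28',onz(c[n],*ce[i],.28).round(3),'z.205',onz(c[n],*ce[i],.205).round(3))
for n in c: print(n,'keeper pred',proj(c[n],(.543,.26,.215)),'grip pred',proj(c[n],(.4965,.2945,.28)))
```

```text
26.5833 [0.49642981 0.2943643  0.39326296] [ 3.34613252e-07  1.78878648e-04  9.99999983e-01 -3.46609579e-05] [ 0.26883348 -0.14329442 -0.49649216] 0.655785008521411 [-0.88413556  0.22371698  0.35497466  1.60244644 -0.07942776  1.32972487
  1.05213504]
scene [237 176  41  32 818] [258.6 193.8] z.28 [ 0.485 -0.28   0.28 ] z.205 [ 0.412 -0.299  0.205]
scene [236 178   7   7  13] [238.8 180.8] z.28 [ 0.445 -0.338  0.28 ] z.205 [ 0.367 -0.362  0.205]
scene [490 213  12  21  99] [495.3 220.1] z.28 [0.512 0.288 0.28 ] z.205 [0.441 0.324 0.205]
scene [471 243   6  15  40] [473.6 248.5] z.28 [0.603 0.225 0.28 ] z.205 [0.542 0.255 0.205]
scene [383 332  25  24 466] [395.6 343.2] z.28 [0.851 0.046 0.28 ] z.205 [0.813 0.059 0.205]
side [637   0   3   6   9] [638.2   2.9] z.28 [-3.178 -1.928  0.28 ] z.205 [-3.5   -2.163  0.205]
side [ 90 118  50  25 807] [113.8 129.9] z.28 [ 0.985 -0.939  0.28 ] z.205 [ 0.982 -1.097  0.205]
side [335 207  34  32 523] [349.5 219.4] z.28 [ 0.401 -0.065  0.28 ] z.205 [ 0.353 -0.157  0.205]
side [354 235   7   4  17] [356.9 236.5] z.28 [0.417 0.017 0.28 ] z.205 [ 0.3
[... 1324 characters left out ...]
  8  35] [245.9 460.3] z.28 [0.922 0.565 0.28 ] z.205 [0.913 0.522 0.205]
side [260 456  45  23 226] [281.6 470.7] z.28 [0.866 0.611 0.28 ] z.205 [0.853 0.572 0.205]
wrist [620 150  19   4  72] [628.8 151.6] z.28 [0.435 0.498 0.28 ] z.205 [0.437 0.556 0.205]
wrist [ 307  211   36   47 1262] [324.2 234.9] z.28 [0.492 0.295 0.28 ] z.205 [0.51  0.295 0.205]
wrist [270 256  14  36 375] [276.5 275. ] z.28 [0.522 0.261 0.28 ] z.205 [0.548 0.251 0.205]
scene keeper pred [476.86036575 246.56141953] grip pred [497.04797688 215.54080866]
side keeper pred [353.27244249 322.80739926] grip pred [378.00235191 308.5922306 ]
wrist keeper pred [284.98843324 273.14818053] grip pred [323.68902467 241.06857795]
```

Grip confirmed at (0.496, 0.295). The keeper is now at y≈0.255, flush with the steamer front, so the drawer is shut. I'll lower onto the grip and close lightly.

Call:
servo_tool([
  [0, 0, 0.01, 0, 0.06],
  [0, 0, 0.025, 0, 0.06],
  [0, 0, 0.04, 0, 0.06],
  [0, 0, 0.06, 0, 0.06],
  [0, 0, 0.08, 0, 0.06],
  [0, 0, 0.1, 0, 0.06],
  [0, 0, 0.115, 0, 0.06],
  [0, 0, 0.125, 0, 0.06],
  [0, 0, 0.132, 0, 0.06],
  [0, 0, 0.135, 0, 0.06],
])

```text
clock: 27.57
tcp_pos: [0.4961, 0.2941, 0.2572]
eef_rot: [-0.001, 0.0, 1.0, -0.0]
contact_force: [0.3, 0.1, 0.3]
width: 0.651
grasp_force: 0.0
```

Call:
servo_tool([
  [0, 0, 0, 0, 0.05],
  [0, 0, 0, 0, 0.04],
  [0, 0, 0, 0, 0.034],
  [0, 0, 0, 0, 0.028],
  [0, 0, 0, 0, 0.024],
  [0, 0, 0, 0, 0.02],
  [0, 0, 0, 0, 0.02],
  [0, 0, 0, 0, 0.02],
  [0, 0, 0, 0, 0.02],
  [0, 0, 0, 0, 0.02],
], squeeze=10)

```text
clock: 28.4
tcp_pos: [0.4966, 0.2946, 0.2588]
eef_rot: [0.0, -0.0, 1.0, 0.0]
contact_force: [-1.1, -0.2, 4.1]
width: 0.28
grasp_force: 10.0
```

Run:
```python
import numpy as np
from h import *
o=ctrl.get_obs(); print(o['clock'],o['tcp_pos'],o['eef_rot'],o['contact_force'],o['width']*92,o['grasp_force'])
# tool axes now: x=(-1,0) y=(0,1)
for t0,n in ((0,30),):
    for d in range(3,94,3):
        t=np.radians(d); print(d,(.09*(np.cos(t)-1)).round(4),(.09*np.sin(t)).round(4),end=' | ')
```

```text
28.4 [0.49658952 0.29459635 0.25880295] [ 2.68711590e-04 -9.26707101e-05  9.99999898e-01  3.50711992e-04] [-1.0519531  -0.23925338  4.06665751] 25.797063390019524 10.000632405281067
3 -0.0001 0.0047 | 6 -0.0005 0.0094 | 9 -0.0011 0.0141 | 12 -0.002 0.0187 | 15 -0.0031 0.0233 | 18 -0.0044 0.0278 | 21 -0.006 0.0323 | 24 -0.0078 0.0366 | 27 -0.0098 0.0409 | 30 -0.0121 0.045 | 33 -0.0145 0.049 | 36 -0.0172 0.0529 | 39 -0.0201 0.0566 | 42 -0.0231 0.0602 | 45 -0.0264 0.0636 | 48 -0.0298 0.0669 | 51 -0.0334 0.0699 | 54 -0.0371 0.0728 | 57 -0.041 0.0755 | 60 -0.045 0.0779 | 63 -0.0491 0.0802 | 66 -0.0534 0.0822 | 69 -0.0577 0.084 | 72 -0.0622 0.0856 | 75 -0.0667 0.0869 | 78 -0.0713 0.088 | 81 -0.0759 0.0889 | 84 -0.0806 0.0895 | 87 -0.0853 0.0899 | 90 -0.09 0.09 | 93 -0.0947 0.0899 |
```

The handle is gripped, reading 25.8 mm against the 26 mm given. I'll swing it along the 90 mm arc, 30° per call.

Call:
servo_tool([
  [0, 0.0047, 0, 3, 0.02],
  [-0.0005, 0.0094, 0, 6, 0.02],
  [-0.0011, 0.0141, 0, 9, 0.02],
  [-0.002, 0.0187, 0, 12, 0.02],
  [-0.0031, 0.0233, 0, 15, 0.02],
  [-0.0044, 0.0278, 0, 18, 0.02],
  [-0.006, 0.0323, 0, 21, 0.02],
  [-0.0078, 0.0366, 0, 24, 0.02],
  [-0.0098, 0.0409, 0, 27, 0.02],
  [-0.012, 0.045, 0, 30, 0.02],
])

```text
clock: 29.23
tcp_pos: [0.5105, 0.3382, 0.2588]
eef_rot: [0.002, 0.261, 0.965, -0.0]
contact_force: [2.9, -2.8, 2.5]
width: 0.28
grasp_force: 10.0
```

Call:
servo_tool([
  [0, 0.0047, 0, 3, 0.02],
  [-0.0005, 0.0094, 0, 6, 0.02],
  [-0.0011, 0.0141, 0, 9, 0.02],
  [-0.002, 0.0187, 0, 12, 0.02],
  [-0.0031, 0.0233, 0, 15, 0.02],
  [-0.0044, 0.0278, 0, 18, 0.02],
  [-0.006, 0.0323, 0, 21, 0.02],
  [-0.0078, 0.0366, 0, 24, 0.02],
  [-0.0098, 0.0409, 0, 27, 0.02],
  [-0.012, 0.045, 0, 30, 0.02],
])

```text
clock: 30.07
tcp_pos: [0.5439, 0.3692, 0.2588]
eef_rot: [0.002, 0.502, 0.865, -0.001]
contact_force: [3.5, -6.7, 3.7]
width: 0.279
grasp_force: 10.0
```

Call:
servo_tool([
  [0, 0.0047, 0, 3, 0.02],
  [-0.0005, 0.0094, 0, 6, 0.02],
  [-0.0011, 0.0141, 0, 9, 0.02],
  [-0.0015, 0.0164, 0, 10.5, 0.02],
  [-0.002, 0.0187, 0, 12, 0.02],
  [-0.0025, 0.021, 0, 13.5, 0.02],
  [-0.0031, 0.0233, 0, 15, 0.02],
  [-0.0037, 0.0255, 0, 16.5, 0.02],
  [-0.0044, 0.0278, 0, 18, 0.02],
  [-0.0044, 0.0278, 0, 18, 0.02],
])

```text
clock: 30.9
tcp_pos: [0.5701, 0.3782, 0.2588]
eef_rot: [0.003, 0.631, 0.776, -0.001]
contact_force: [2.4, -6.4, 4.7]
width: 0.284
grasp_force: 10.0
```

Call:
servo_tool([
  [0, 0.002, 0, 1.3, 0.02],
  [0, 0.004, 0, 2.6, 0.02],
  [-0.0002, 0.006, 0, 4, 0.02],
  [-0.0003, 0.008, 0, 5, 0.02],
  [-0.0005, 0.01, 0, 6.5, 0.02],
  [-0.0008, 0.012, 0, 8, 0.02],
  [-0.001, 0.014, 0, 9, 0.02],
  [-0.0012, 0.015, 0, 10, 0.02],
  [-0.0013, 0.016, 0, 10, 0.02],
  [-0.0014, 0.017, 0, 11, 0.02],
])

```text
clock: 31.73
tcp_pos: [0.5859, 0.3797, 0.2587]
eef_rot: [0.002, 0.702, 0.712, -0.002]
contact_force: [-5.9, -8.2, 7.2]
width: 0.279
grasp_force: 10.0
```

Call:
servo_tool([
  [0, 0.0005, 0, 0, 0.02],
  [0, 0.001, 0, 0, 0.02],
  [0, 0.0015, 0, 0, 0.02],
  [0, 0.002, 0, 0, 0.02],
  [0, 0.0025, 0, 0, 0.02],
  [0, 0.003, 0, 0, 0.02],
  [0, 0.0035, 0, 0, 0.02],
  [0, 0.004, 0, 0, 0.02],
  [0, 0.004, 0, 0, 0.02],
  [0, 0.004, 0, 0, 0.02],
])

```text
clock: 32.57
tcp_pos: [0.586, 0.3799, 0.2585]
eef_rot: [-0.001, 0.702, 0.713, -0.006]
contact_force: [-12.6, -11.5, 12.6]
width: 0.282
grasp_force: 10.0
```

The latch is at its stop: there's no more motion, and the force is rising. I'll release and lift clear.

Call:
servo_tool([
  [0, 0.002, 0, 0, 0.03],
  [0, 0.002, 0, 0, 0.04],
  [0, 0, 0, 0, 0.05],
  [0, 0, 0, 0, 0.06],
  [0, 0, 0, 0, 0.06],
  [0, 0, 0, 0, 0.06],
  [0, 0, -0.01, 0, 0.06],
  [0, 0, -0.03, 0, 0.06],
  [0, 0, -0.06, 0, 0.06],
  [0, 0, -0.09, 0, 0.06],
])

```text
clock: 33.4
tcp_pos: [0.5883, 0.3845, 0.3494]
eef_rot: [0.0, 0.701, 0.713, -0.001]
contact_force: [0.6, 1.2, 0.6]
width: 0.651
grasp_force: 0.0
```

Call:
servo_tool([
  [0, 0, -0.03, 0, 0.06],
  [-0.02, 0, -0.05, 0, 0.06],
  [-0.05, 0, -0.06, 0, 0.06],
  [-0.08, 0, -0.06, 0, 0.06],
  [-0.11, 0, -0.06, 0, 0.06],
  [-0.13, 0, -0.06, 0, 0.06],
  [-0.14, 0, -0.06, 0, 0.06],
  [-0.14, 0, -0.06, 0, 0.06],
  [-0.14, 0, -0.06, 0, 0.06],
  [-0.14, 0, -0.06, 0, 0.06],
])

```text
clock: 34.23
tcp_pos: [0.5907, 0.2469, 0.4081]
eef_rot: [-0.0, 0.7, 0.714, 0.0]
contact_force: [0.5, 1.1, -0.4]
width: 0.656
grasp_force: 0.0
```

Run:
```python
from h import *
o=ctrl.get_obs(); print(o['clock'],o['tcp_pos'],o['contact_force'])
c={n:cam(n) for n in('scene','side','wrist')}; I={n:snap(n,n+'8.png').astype(int) for n in c}
for n in c:
    im=I[n]; m=((im[...,0]>im[...,1]+50)&(im[...,0]>im[...,2]+50)).astype(np.uint8)
    k,l,st,ce=cv2.connectedComponentsWithStats(m)
    for i in range(1,k):
        p=onz(c[n],*ce[i],.25)
        if st[i,4]>8 and .4<p[0]<.7 and .1<p[1]<.5: print(n,st[i],ce[i].round(1),'z.28',onz(c[n],*ce[i],.28).round(3),'z.215',onz(c[n],*ce[i],.215).round(3))
for n in c: print(n,'keeper pred',proj(c[n],(.543,.2555,.215)),'grip pred',proj(c[n],(.5855,.3795,.28)))
# wrist: seam profile down through panel near x=.50 and .62: steamer top edge vs panel at z=.178/.2
w=c['wrist']
for x in(.47,.5,.62):
    a=[proj(w,(x,y,.2)) for y in np.arange(.275,.20,-.003)]
    print(x,[int(I['wrist'][int(round(v)),int(round(u))].mean()) if 0<=u<640 and 0<=v<480 else -1 for u,v in a])
```

```text
34.2333 [0.59065946 0.24691692 0.40813762] [ 0.4505599   1.09310354 -0.35771091]
scene [472 243   5  11  36] [474.  246.9] z.28 [0.599 0.227 0.28 ] z.215 [0.545 0.253 0.215]
scene [533 247  14  19  88] [540.  253.9] z.28 [0.604 0.37  0.28 ] z.215 [0.55  0.408 0.215]
side [349 317   8   6  30] [352.4 319.2] z.28 [0.57  0.303 0.28 ] z.215 [0.54  0.248 0.215]
side [358 341   9  13  67] [362.  345.5] z.28 [0.586 0.386 0.28 ] z.215 [0.556 0.337 0.215]
wrist [ 302   19   37   43 1255] [320.2  39.6] z.28 [0.586 0.38  0.28 ] z.215 [0.586 0.394 0.215]
wrist [320  63   5   9  13] [322.4  66.9] z.28 [0.588 0.363 0.28 ] z.215 [0.588 0.374 0.215]
wrist [326  63   5   6  10] [328.8  65.9] z.28 [0.592 0.364 0.28 ] z.215 [0.593 0.375 0.215]
wrist [318  65   3   7  10] [318.9  67.3] z.28 [0.586 0.363 0.28 ] z.215 [0.585 0.374 0.215]
wrist [260 203  27  16 341] [272.7 211.1] z.28 [0.554 0.265 0.28 ] z.215 [0.546 0.253 0.215]
scene keeper pred [474.98129335 246.41091142] grip pred [542.39276622 247.79490912]
side keeper pred [352.50083252 321.61564251] grip pred [360.86124724 343.46724087]
wrist keeper pred [269.49266421 208.39277832] grip pred [318.7291094   39.59280873]
0.47 [191, 192, 190, 191, 190, 169, 179, 160, 174, 172, 172, 173, 170, 172, 171, 172, 173, 172, 172, 174, 171, 174, 172, 172, 175, 174]
0.5 [189, 190, 191, 191, 191, 151, 169, 174, 172, 172, 171, 172, 173, 172, 173, 172, 174, 173, 14, 28, 42, 31, 169, 176, 176, 174]
0.62 [192, 188, 192, 191, 189, 187, 171, 166, 136, 165, 171, 171, 172, 171, 169, 168, 170, 170, 171, 173, 169, 173, 172, 172, 173, 173]
```

```bash
python3 -c "
from rig import ctrl
print(ctrl.hand_in())"
```

```text
the job is handed in; nothing more can be done
None
```

I set the basket down flat on the drawer bed with the ramekin standing, pushed the drawer shut to its stop, swung the latch round to its stop, and handed the job in at about 34 s. After the drawer closed I checked its position and the latch's from camera measurements and contact forces, and I could not see the basket inside.

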